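Slide the circuit board home and snap the toggle clamp shut

TASK

Push the circuit board along the channel of its holding fixture until its front edge is fully home against the end stop, sliding it and not lifting it. Then push the clamp's handle over, past its dead point towards the board, until it snaps into lock with the rubber foot pressing on the board. Leave the cup, bottle, jar and screwdriver beside the fixture as they are.

Things in the scene. Friction and masses are not known exactly. Their poses are not given: they have to be found in the camera images.
- fixture: Fixed aluminium holding fixture; bed plate 100 mm wide (own x), 275 mm long (own y), top 12 mm above the table. Origin: on the table under the channel's centre line; +z up, +y along the channel towards the end stop and clamp. Two rails (8 mm above the bed, y -160 to +40 mm) leave a channel 64 mm wide, open at the -y end.
- stop_face (a point): Middle of the end stop's face, fixture y = +40 mm, 20 mm above the table. The stop is a steel bar 84 mm wide, 16 mm above the bed. Behind it (y 45 to 100 mm) stands the toggle clamp: two cheeks 40 mm apart over their outsides, 60 mm above the bed. While open, its arm stands raised over the stop, up to about 120 mm above the table, and no farther forward than about y = 0.
- board: Loose circuit board in a flat carrier, 60 mm wide (own x), 100 mm long (own y), 8 mm thick, about 0.14 kg, lying in the channel with its axes parallel to the fixture's, 40 to 80 mm short of the stop. Origin: centre of its underside; front edge 50 mm from it towards +y. Fully home, its origin is at fixture y = -10 mm. Light sliding friction.
- board_tail (a point): Middle of the rear (-y) face of the grey connector block at the board's tail: the place to push. The block is 44 mm wide, 14 mm thick and rises from 8 to 30 mm above the bed; this point is 19 mm above the bed, 31 mm above the table. The rear face is flush with the board's rear edge, 50 mm behind the board's origin.
- lever_hinge (a point): Hinge axis of the clamp handle, in the fixture's middle plane at y = +80 mm, 60 mm above the table; the axis runs along the fixture's x.
- lever_knob (a point): Centre of the black ball knob, 26 mm across, at the handle's end, 110 mm from the hinge axis (below it a round grip 13 mm thick). Open, the handle leans 0.90 rad from upright, away from the board; the knob is then 128 mm above the table at fixture y = 166 mm. Pushed from behind towards -y it swings up, over and towards the board.
- lever (a joint): Handle angle in rad: 0 open (leaning 0.90 rad back from upright, away from the board), growing as it swings towards the board. Dead point at 0.95 (just past upright); below it a spring throws the handle back open, beyond it the spring snaps it on to its lock at 1.35 (leaning 0.45 rad towards the board). A level push at the knob takes 5 to 9 N at first, less towards the dead point.
- foot: Rubber foot, a disc 18 mm across and 8 mm thick, on a spring at the end of the clamp arm. Origin: centre of its underside. It comes down on the middle of the board as the handle reaches its lock, and presses with about 2 N.
- cup: Bystander: cardboard-brown drinking cup, 76 mm across, 85 mm high, standing beside the fixture. Origin: centre of its underside.
- glue: Bystander: small white glue bottle, 32 mm across, 75 mm high, standing beside the fixture. Origin: centre of its underside.
- jar: Bystander: squat glass jar with a steel lid, 60 mm across, 65 mm high, standing beside the fixture. Origin: centre of its underside.
- screwdriver: Bystander: screwdriver 150 mm long lying beside the fixture on the robot's side. Origin: middle of its underside, its length along its own x.
There are look-alikes about, which are no part of the job. Of the things like the board, leave any that is white; of the rest the larger one is meant.

How it is judged:
On the way, in this order (a step that is already met when the one before it is completed fails the run):
1. the board is home against the stop while the clamp is still open (y of board in the frame of fixture above -0.0135 m and value of joint lever below 0.5 rad), for 0.2 s.
2. the handle has snapped into lock (value of joint lever above 1.28 rad), for 0.2 s.
At the end, for the whole second after the job is handed in: The board lies flat on the bed within 3.5 mm of the end stop and at rest, the handle stands in its lock (joint above 1.28 rad), and the rubber foot presses on the board with more than 0.5 N (y of board in the frame of fixture above -0.0135 m and z of board in the frame of fixture below 0.015 m and value of joint lever above 1.28 rad and contact force between foot and board above 0.5 N and linear speed of board below 0.02 m/s); the robot touches nothing.
It fails at once if the board was lifted or tipped up (z of board in the frame of fixture above 0.024 m or angle between board's own z axis and vertical above 0.25 rad).
It fails at once if a bystander was moved more than 30 mm or knocked over (distance of any of cup, glue, jar, screwdriver from where it was at the start of the episode above 0.03 m or angle between any of cup, glue, jar's own z axis and vertical above 0.5 rad).
It also fails if it takes over 48 s, if anything falls off the work surface, if the arm or the gripper's body presses on something with over 40 N, if the wrist force passes 120 N, or if a joint passes its speed limit or range.

ROBOT

A 6-joint arm with a two-finger parallel gripper is mounted at the origin on the work surface. World frame = base frame: x ahead of the robot, y to its left, z up, the work surface at z = 0. Lengths are in m, angles in rad, forces in N, time in s.
With the tool pointing down it reaches from about 0.35 to 0.975 m from the base axis. Payload 4.9 kg.
Tool frame: the origin (TCP) lies at the very end of the fingers, on their centre line; the grasp point (between the pads) lies pinch_z behind it (pinch_z is the distance from the TCP to the grasp point, in m); z points along the fingers, y is the direction in which the jaws open and shut (so a half turn about z gives the same grasp; the last joint's range is limited). The gripper opens to 85 mm and grips with 20 to 120 N. Pads are 22 mm wide; open, the fingers measure 114 mm over their backs; the gripper's body (76 mm by 85 mm) begins 54 mm behind the grasp point. The pads swing forward as they close: fully open they stand 13 mm farther back than shut.
Start: joints at [1.146, 0.053, 1.613, -0, 1.476, -0.119], TCP at [0.188, 0.596, 0.199] pointing down, gripper open.
Joint ranges: [-3.01, 3.01], [-1.01, 2.22], [0.06, 2.58], [-1.02, 4.17], [0.09, 2.62], [-3.14, 3.14]. Speed limits (rad/s): [2.57, 2.57, 3.14, 3.14, 3.14, 3.14].

INTERFACE

Orientations are given as [roll, pitch, yaw] about the fixed x, y, z axes, in that order (R = Rz(yaw) Ry(pitch) Rx(roll)).
In Python, from station import * gives the robot as it stands. The module is installed in compiled form; this text tells all that it offers.
- The arm moves only by the tool servo_tool, never from a script. Its argument "steps" is a list of rows, each a list of 5 numbers: the shift along the tool's x, y, z in m, then the turn about the tool's z in degrees, then the opening, from 0 (shut) to 1 (fully open). A call has 1 to 12 rows; each row shifts and turns the commanded pose from where the row before left it, along the tool's axes as they then stand; what a row does not reach is not made up. A row lasts 1/8 s, in which the tool goes at most 62.5 mm and 10.7 degrees, less where a joint would pass 70% of its speed; a pose out of reach is approached as far as the arm can. A call with a gripper value outside its range is refused whole. The fingers move at their own pace and stop on an object; the grip force is fixed at half the most. Time passes only in rows, so rows that do not move let the fingers close. It gives the time, the measured TCP pose, the force and the opening at its end, in the units of the state.
- sense(): the state, without advancing time (a new reading comes with each control period).
- capture(name): name is "scene" or "top" or "wrist"; returns (picture, depth): 384x512x3 uint8, blue, green, red; 384x512 float32, m along the optical axis (not along the pixel's ray), 0 where there is no reading.
- calibration(name): a dict with "fx", "fy", "cx", "cy" (pixels), "extrinsics" (4x4, takes a point from world to camera coordinates). Camera axes: x right, y up, looking along -z (the intrinsics and any distortion apply to the point x, -y, -z); pixel columns grow to the right and rows downward; lengths in m; the calibration is good to about 2 mm. A picture is of the moment at which its call begins: read the wrist's pose just before it. calibration takes no time and is no camera call; for the wrist camera it gives the pose at the moment of the call.
- close_job(): hands the job in, once; it reports no verdict.
Trained networks look in the newest picture that a camera, given by its name, has taken for a name from the list of things; names that differ only in an ending like _2 or _b are one class to them, and where a whole thing is asked for, a point or a joint stands for the part that bears it (a point fixed in the world has none). Each returns a list of dicts, best first, with "conf" (0 to 1); they miss things now and then, are a little off and sometimes report something else, mostly with a low value. They report only what shows in the picture. A call takes as long as a camera call. They do not tell look-alikes from the thing itself.
- find_in(name, camera): "rect" ([centre column, centre row, width, height] in pixels, round what is visible of it).
- outline_of(name, camera): "region" (384x512 bool, what is visible of it) and "rect" ([centre column, centre row, width, height] in pixels, round what is visible of it).
The state is a dict: "t": time; "q": joint angles; "qd": joint speeds; "tau": joint torques, N m; "eef_pos": TCP position; "eef_rot": TCP orientation; "contact_force": force on the tool from outside, world axes, zero at the start; "torque": the same for the moment, N m; "grip_width": finger opening in m.
Only numpy, scipy, OpenCV 4.12 (cv2) and the standard library are available. Lean on these libraries where they do the work, as an engineer would, in place of code of your own. Each camera call takes 0.05 s, during which the arm holds its last target.

## Working session

There is one attempt and no reset: what is moved stays moved. The work goes in short steps, Python scripts to look and compute and a tool call to move; the robot and the scene stay as the last step left them, time stands still between calls to the robot, and variables do not carry over. Pictures are saved under pics/ and viewed, and the job is handed in when it is done.

Besides the shell and the picture viewer there is one more tool, called after ">>>" as name(argument=value, ...) on one line, values as JSON. servo_tool: Moves the arm, as the interface text tells. Its arguments: {"type":"object","properties":{"steps":{"type":"array","items":{"type":"array","items":{"type":"number"}}}},"required":["steps"]}

```bash
mkdir -p pics; python3 - <<'E'
from station import *
import cv2,numpy as np
print(sense())
for n in("scene","top"):
    p,d=capture(n); cv2.imwrite(f"pics/{n}0.png",p); np.save(f"{n}_d.npy",d); c=calibration(n); print(n,c)
    np.savez(f"{n}_c.npz",**{k:np.array(v) for k,v in c.items()}); 
    for t in("board","fixture","lever_knob","board_tail"):
        print(t,[(r["conf"],r["rect"]) for r in find_in(t,n)])
E
```

```text
{'t': 0.0, 'q': array([ 1.14598051e+00,  5.33539213e-02,  1.61429230e+00,  1.68747257e-05,
        1.47599854e+00, -1.18991021e-01]), 'qd': array([ 9.54114373e-04,  1.64530537e-03,  7.33939670e-04, -9.58660836e-05,
        4.77526045e-04, -4.50379507e-04]), 'tau': array([ 2.08159960e-03, -3.93669748e+01, -3.70186400e+01,  1.92535563e-04,
        7.14686859e-03, -7.36853565e-06]), 'eef_pos': array([0.1878789 , 0.59537227, 0.19776592]), 'eef_rot': array([-3.13955705e+00, -2.60283396e-04,  2.83576597e+00]), 'contact_force': array([ 0.06812219,  0.64406641, -0.22851743]), 'torque': array([ 0.02926285,  0.01405446, -0.02619121]), 'grip_width': 0.08561207711734838}
scene {'fx': 391.3156926298139, 'fy': 391.3156926298139, 'cx': 252.16539566024227, 'cy': 189.7930374098521, 'extrinsics': array([[ 0.46396236,  0.88577544,  0.01186582, -0.25735623],
       [-0.64851179,  0.33049969,  0.68571307,  0.28853625],
       [ 0.60346615, -0.32584018,  0.72777523, -1.28836889],
       [ 0.        ,  0.        ,  0.        ,  1.        ]])}
board [(0.96, [159.3, 248.1, 40.2, 33.5]), (0.8, [172.6, 305.1, 
[... 329 characters left out ...]
 'fy': 390.9124594280422, 'cx': 258.4975647308661, 'cy': 195.0511353300581, 'extrinsics': array([[-0.0040997 , -0.99992686,  0.01137861, -0.0140093 ],
       [ 0.99335943, -0.00276392,  0.11501915, -0.5737254 ],
       [-0.11497928,  0.01177459,  0.9932981 , -0.91516533],
       [ 0.        ,  0.        ,  0.        ,  1.        ]])}
board [(0.82, [266.0, 201.8, 44.8, 32.6]), (0.72, [350.3, 156.6, 49.8, 30.3]), (0.7, [344.6, 213.4, 29.4, 22.9])]
fixture [(0.75, [232.9, 191.6, 143.6, 70.7])]
lever_knob [(0.55, [180.5, 170.4, 53.6, 22.9]), (0.25, [233.4, 195.3, 145.5, 72.3])]
board_tail [(0.78, [268.9, 198.6, 48.3, 36.8]), (0.78, [349.8, 155.3, 46.6, 29.7]), (0.63, [344.2, 213.0, 34.1, 28.2])]
```

```bash
python3 - <<'E'
import cv2
for n,(x0,x1,y0,y1) in dict(scene=(110,410,110,335),top=(120,420,80,305)).items():
    p=cv2.imread(f"pics/{n}0.png"); cv2.imwrite(f"pics/{n}0z.png",cv2.resize(p[y0:y1,x0:x1],(800,600),interpolation=cv2.INTER_CUBIC))
E
```

```text
(no output)
```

View pics/scene0.png

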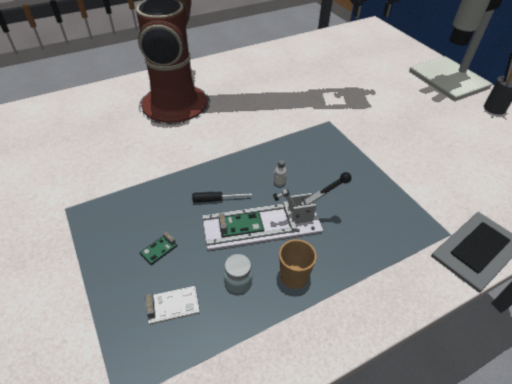

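View pics/top0.png

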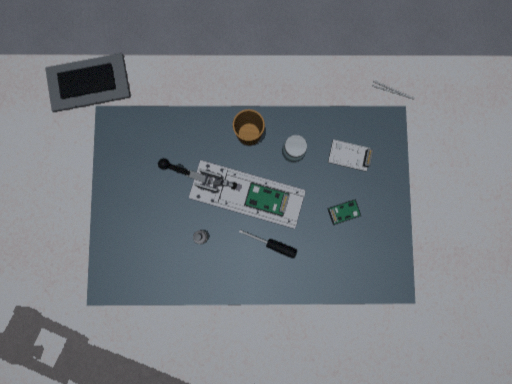

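```bash
ls pics
```

```text
scene0.png
scene0z.png
top0.png
top0z.png
```

View pics/scene0z.png

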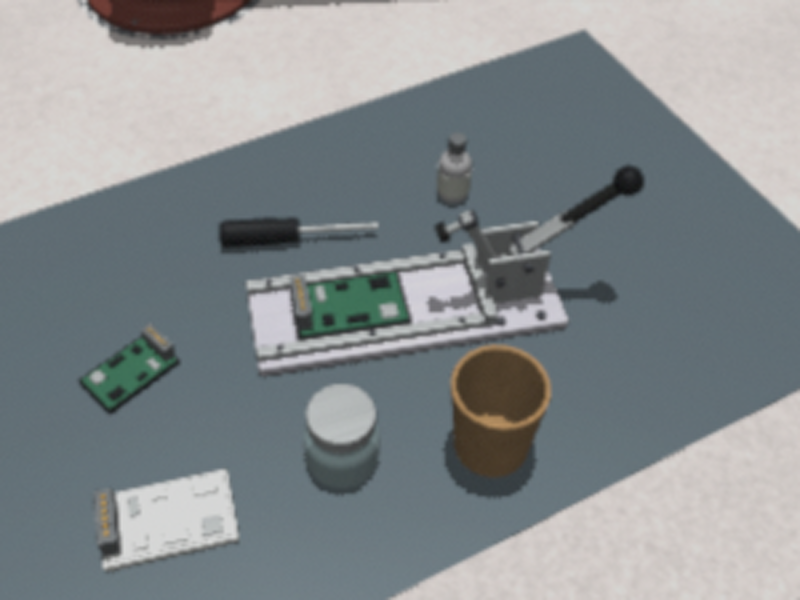

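View pics/top0z.png

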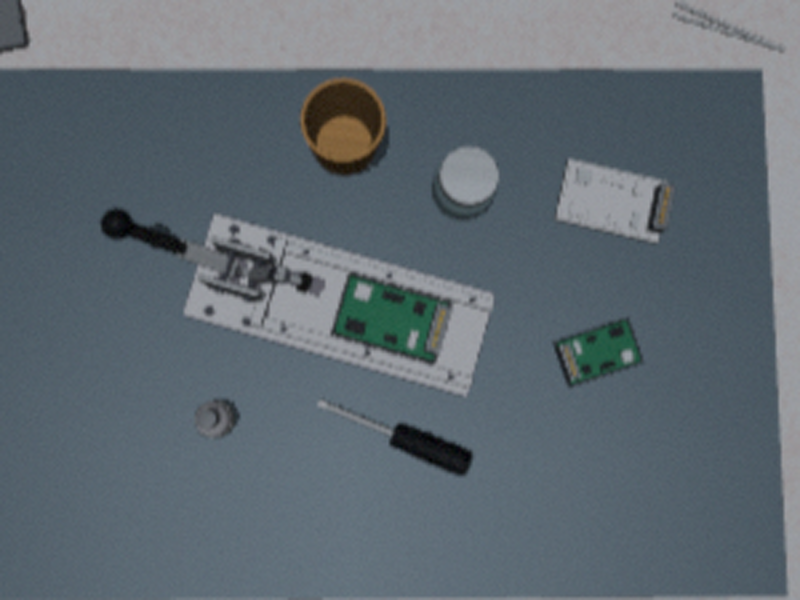

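The top view shows the right board, the large green one in the fixture. Its tail is at about px (286,203) in full-image pixels, the knob at (163,164), and the fixture's corners run from (200,160) to (305,190). The screwdriver, glue bottle, jar and cup all stand clear of the channel. Next I'll compute the poses.

```bash
cat > h.py <<'E'
import numpy as np,cv2
def load(n): return {k:v for k,v in np.load(f"{n}_c.npz").items()}
def ray(c,u,v):
    R=c["extrinsics"][:3,:3];t=c["extrinsics"][:3,3]
    d=np.array([(u-c["cx"])/c["fx"],-(v-c["cy"])/c["fy"],-1.0])
    return -R.T@t, R.T@d
def onz(c,u,v,z):
    o,d=ray(c,u,v); return o+d*(z-o[2])/d[2]
def proj(c,P):
    p=c["extrinsics"][:3,:3]@np.array(P)+c["extrinsics"][:3,3]
    return np.array([c["cx"]+c["fx"]*p[0]/-p[2], c["cy"]-c["fy"]*p[1]/-p[2]])
E
python3 - <<'E'
from h import *
from scipy.optimize import least_squares
z=lambda x,y:(120+x*.375,80+y*.375)
zs=lambda x,y:(110+x*.375,110+y*.375)
T=load("top");S=load("scene")
cor=[z(213,213),z(495,293),z(468,395),z(184,317)]
for c in cor: print(onz(T,*c,.012))
# fixture corners: y end = 115? rear -160, len 275 -> front 115 ; x +-50
F=[(50,115),(50,-160),(-50,-160),(-50,115)]
obs=[(T,c,(f[0]/1e3,f[1]/1e3,.012)) for c,f in zip(cor,F)]
obs+=[(T,z(116,223),(0,.166,.128)),(S,zs(628,180),(0,.166,.128)),
 (S,zs(567,322),(.05,.115,.012)),(S,zs(262,362),(.05,-.160,.012))]
def res(p):
    c,s=np.cos(p[2]),np.sin(p[2])
    r=[]
    for C,uv,f in obs: r+=list(proj(C,[p[0]+c*f[0]-s*f[1],p[1]+s*f[0]+c*f[1],f[2]])-uv)
    return r
# mean x sign guess: fixture x = +world x side
r=least_squares(res,[.6,.05,-.25],loss="soft_l1")
p=r.x;print(p,np.round(np.reshape(res(p),(-1,2)),1))
c,s=np.cos(p[2]),np.sin(p[2]);inv=lambda q:((c*(q[0]-p[0])+s*(q[1]-p[1]))*1e3,(-s*(q[0]-p[0])+c*(q[1]-p[1]))*1e3)
W=lambda x,y:(p[0]+c*x-s*y,p[1]+s*x+c*y)
print("board front",inv(onz(T,*z(350,274),.02)),inv(onz(T,*z(333,332),.02)))
print("tail block top rear",inv(onz(T,*z(451,308),.042)),inv(onz(T,*z(440,350),.042)), 'scene',inv(onz(S,*zs(292,278),.042)))
print("cup",inv(onz(T,*z(343,118),.085)),"jar",inv(onz(T,*z(470,177),.065)),"glue",inv(onz(T,*z(215,418),.06)),"sd",inv(onz(T,*z(320,403),.01)),inv(onz(T,*z(470,463),.02)))
print("knob",W(0,.166),"hinge",W(0,.08),"tcp in fix",inv((.1879,.5954)))
E
```

```text
[0.66514397 0.13010282 0.012     ]
[ 0.58876301 -0.13354011  0.012     ]
[ 0.49399726 -0.10689955  0.012     ]
[0.56708585 0.15566158 0.012     ]
[ 0.58588215  0.03356726 -0.28530776] [[ 0.1 -0.4]
 [ 0.2 -0. ]
 [-0.4  0.5]
 [-0.9 -1.3]
 [ 0.3  0.1]
 [-0.2 -1. ]
 [ 0.5 -1.7]
 [-1.7  1.5]]
board front (np.float64(28.11915826476309), np.float64(-25.040538512403074)) (np.float64(-27.981062279052022), np.float64(-25.096481740093456))
tail block top rear (np.float64(20.716364906522642), np.float64(-122.22071467194935)) (np.float64(-18.590824202979118), np.float64(-122.93131191126818)) scene (np.float64(-15.225474353553992), np.float64(-119.86984071678036))
cup (np.float64(150.15714982076975), np.float64(16.41671588596755)) jar (np.float64(135.74361313159054), np.float64(-105.6122136373263)) glue (np.float64(-132.07353164855013), np.float64(50.557827882253456)) sd (np.float64(-93.5519591043989), np.float64(-31.59684991702929)) (np.float64(-107.9082856599415), np.float64(-178.08351834953493))
knob (np.float64(0.6326033122322142), np.float64(0.1928567205107678)) hinge (np.float64(0.6083983727001171), np.float64(0.11033326383178761)) tcp in fix (np.float64(-540.0231425707334), np.float64(427.10751283767695))
```

>>> servo_tool(steps=[[0,0,0,-1.2,0],[-0.042,-0.044,0,0,0],[-0.042,-0.046,0,0,0],[-0.042,-0.046,0,0,0],[-0.042,-0.046,0,0,0],[-0.042,-0.046,0,0,0],[-0.042,-0.046,0,0,0],[-0.042,-0.046,0,0,0],[-0.042,-0.046,0,0,0],[-0.042,-0.046,0,0,0],[-0.042,-0.046,0,0,0],[0,0,0,0,0]])

```text
t: 2.0
eef_pos: [0.4636, 0.0349, 0.1992]
eef_rot: [-3.141, 0.0, 2.851]
contact_force: [0.6, -0.0, -0.9]
grip_width: 0.0002
```

```bash
cat >> h.py <<'E'
PF=[.58588,.03357,-.28531]
def inv(q):
    c,s=np.cos(PF[2]),np.sin(PF[2]);a,b=q[0]-PF[0],q[1]-PF[1]
    return np.round([(c*a+s*b)*1e3,(-s*a+c*b)*1e3,q[2]*1e3],1)
def st():
    from station import sense
    s=sense();print("t",s["t"],"fix",inv(s["eef_pos"]),"yawerr deg",np.degrees(s["eef_rot"][2]-PF[2]-np.pi),s["eef_rot"][:2],"F",s["contact_force"],"w",s["grip_width"])
E
python3 -c "from h import *;st()"
```

```text
t 2.0 fix [-117.7  -33.2  199.2] yawerr deg -0.32199866295229124 [-3.14106226e+00  3.42223968e-04] F [ 0.63830088 -0.00491473 -0.89934483] w 0.00015378426998268198
```

>>> servo_tool(steps=[[-0.04,-0.045,0,-0.3,0],[-0.04,-0.045,0,0,0],[-0.038,-0.042,0,0,0],[0,0,0.05,0,0],[0,0,0.05,0,0],[0,0,0,0,0],[0,0,0,0,0]])

```text
t: 2.88
eef_pos: [0.5404, -0.1208, 0.101]
eef_rot: [-3.142, 0.003, 2.863]
contact_force: [0.2, 1.0, 0.3]
grip_width: -0.0
```

```bash
python3 - <<'E'
from h import *;st()
from station import *
for n in("wrist","scene","top"):
    p,d=capture(n); cv2.imwrite(f"pics/{n}1.png",p if n=="wrist" else cv2.resize(p[110:335,110:410] if n=="scene" else p[80:305,120:420],(800,600),interpolation=cv2.INTER_CUBIC))
E
```

```text
t 2.875 fix [  -0.2 -160.9  101. ] yawerr deg 0.39791828377429167 [-3.14155597e+00  2.51775678e-03] F [0.20995515 1.0065648  0.32270482] w -2.097782680860022e-05
```

View pics/wrist1.png

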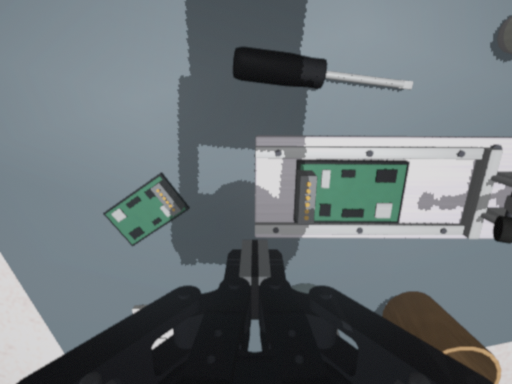

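View pics/scene1.png

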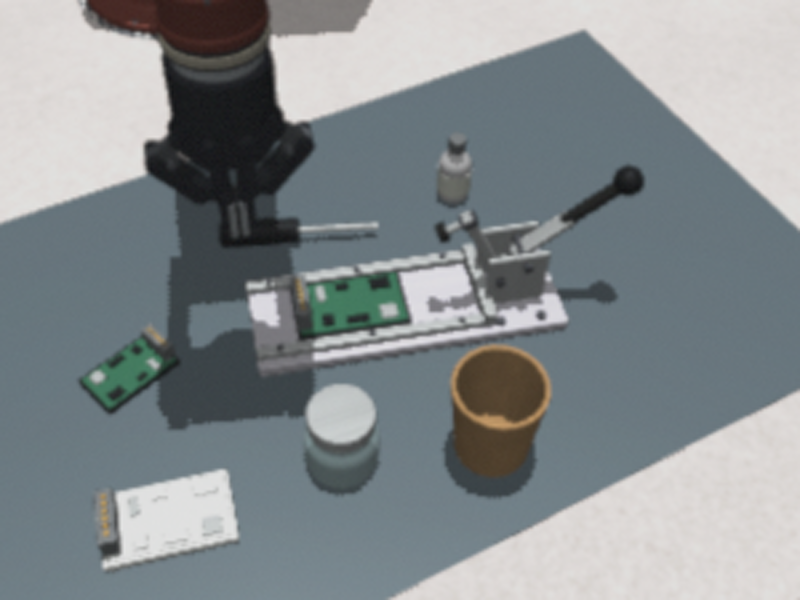

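The wrist view confirms the aim: board tail at (306,198), fingertips at (257,260). With the jaws closed, the linkage knuckles stick out along the channel and could come near the raised clamp arm. I'll turn the tool 90° so the linkage lies across the fixture.

```bash
python3 -c "
from station import *;print(sense()['q'])"
```

```text
[-3.54977885e-01 -3.85059468e-02  1.87062594e+00  3.30184893e-05
  1.30425228e+00 -1.64683157e+00]
```

>>> servo_tool(steps=[[0,0,0,-10,0],[0,0,0,-10,0],[0,0,0,-10,0],[0,0,0,-10,0],[0,0,0,-10,0],[0,0,0,-10,0],[0,0,0,-10,0],[0,0,0,-10,0],[0,0,0,-10,0],[0,0,0,0,0],[0,0,0,0,0]])

```text
t: 4.4
eef_pos: [0.5455, -0.1038, 0.0998]
eef_rot: [-3.139, -0.023, -1.88]
contact_force: [-0.4, -0.0, -0.1]
grip_width: -0.0001
```

```bash
python3 -c "
from h import *;st()
from station import *;print(sense()['q'])"
```

```text
t 4.4 fix [-1.000e-01 -1.432e+02  9.980e+01] yawerr deg -271.3910666459483 [-3.13924047 -0.02268136] F [-0.44481807 -0.00981645 -0.08076773] w -0.0001124880526999603
[-0.30920571 -0.02989812  1.86681005 -0.02352453  1.30240739 -3.13502367]
```

Joint 6 reached its limit at the end of the turn. I'll back off a few degrees, since the limit eases as the arm moves along the channel.

>>> servo_tool(steps=[[0,0,0,4,0],[0,0,0,0,0],[0,0,0,0,0]])

```text
t: 4.78
eef_pos: [0.5449, -0.1039, 0.0988]
eef_rot: [-3.139, -0.023, -1.95]
contact_force: [-0.7, 0.0, -0.2]
grip_width: -0.0002
```

```bash
python3 -c "
from h import *;st()
from station import *;print(sense()['q'])"
```

```text
t 4.775 fix [  -0.6 -143.4   98.8] yawerr deg -275.3778891066029 [-3.13927337 -0.02251931] F [-0.72942508  0.03242851 -0.23960325] w -0.00020287688050281232
[-0.30968654 -0.02905763  1.86771127 -0.02346717  1.30225896 -3.06591452]
```

>>> servo_tool(steps=[[0.005,0,0,0,0],[0,0,0.03,0,0],[0,0,0.03,0,0],[0,0,0.012,0,0],[0,0,0,0,0],[0,0,0,0,0]])

```text
t: 5.52
eef_pos: [0.5437, -0.1101, 0.0281]
eef_rot: [-3.137, -0.022, -1.95]
contact_force: [0.8, 0.1, -0.4]
grip_width: -0.0002
```

```bash
python3 - <<'E'
from h import *;st()
from station import *
for n in("wrist","scene"):
    p,d=capture(n); cv2.imwrite(f"pics/{n}2.png",p if n=="wrist" else cv2.resize(p[110:335,110:410],(800,600),interpolation=cv2.INTER_CUBIC))
E
```

```text
t 5.525 fix [-1.000e-01 -1.498e+02  2.810e+01] yawerr deg -275.4013247438898 [-3.13731712 -0.02238536] F [ 0.81705472  0.10165545 -0.40585847] w -0.00017653211066326563
```

View pics/wrist2.png

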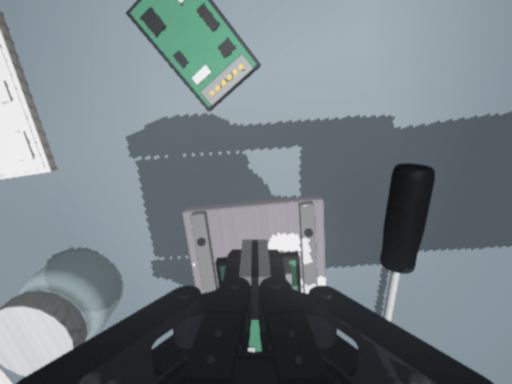

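View pics/scene2.png

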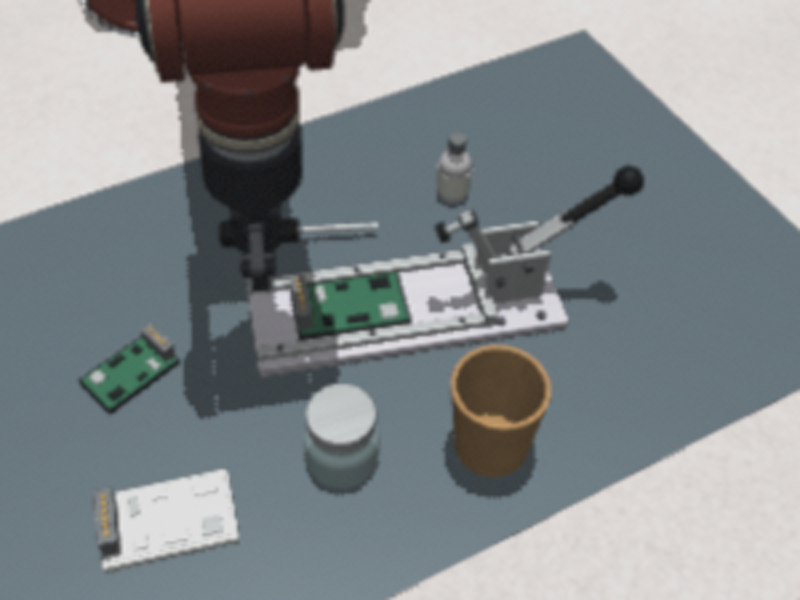

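>>> servo_tool(steps=[[-0.008,0.001,0,0,0],[-0.006,0,0,0,0],[-0.006,0.001,0,0,0],[-0.006,0,0,0,0],[-0.006,0.001,0,-2,0],[-0.006,0,0,-3,0],[-0.006,0,0,0,0],[0,0,0,0,0]])

```text
t: 6.62
eef_pos: [0.5555, -0.0671, 0.0256]
eef_rot: [3.141, -0.023, -1.863]
contact_force: [0.2, -1.3, 0.1]
grip_width: -0.0
```

```bash
cat >> h.py <<'E'
def snap(*a):
    from station import capture
    st()
    for n,f in a:
        p,d=capture(n); cv2.imwrite(f"pics/{f}.png",p if n=="wrist" else cv2.resize(p[110:335,110:410] if n=="scene" else p[80:305,120:420],(800,600),interpolation=cv2.INTER_CUBIC))
E
python3 -c "from h import *;snap(('scene','scene3'))"
```

```text
t 6.625 fix [  -0.9 -105.1   25.6] yawerr deg -270.37834690942867 [ 3.1414517  -0.02261003] F [ 0.17896749 -1.26907128  0.06224122] w -4.072635866803171e-05
```

View pics/scene3.png

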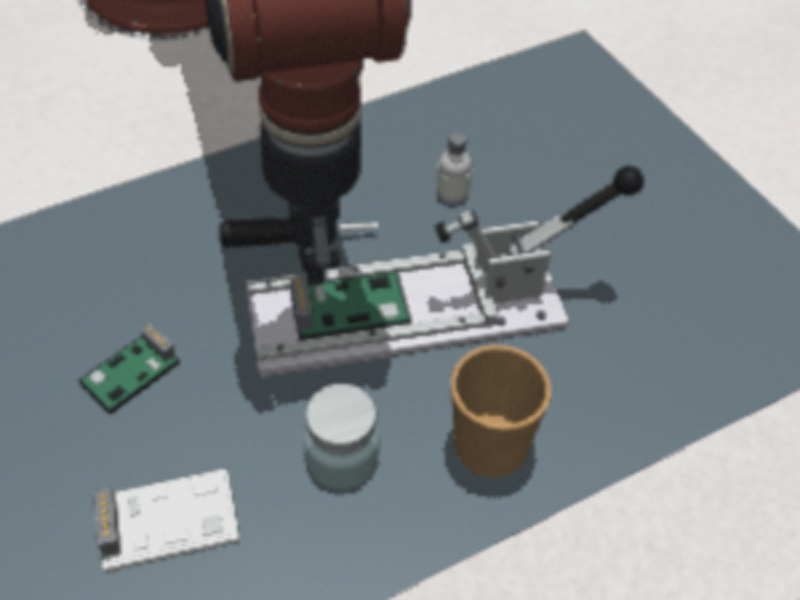

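```bash
python3 - <<'E'
from h import *
from station import *
S=load("scene");T=load("top")
s=sense()
def sh(n,C):
    p,d=capture(n)
    for z in(.0,.03,.06,.1):
        u=proj(C,s["eef_pos"]+[0,0,z]); print(n,z,u,(u-[110,110] if n=="scene" else u-[120,80])/.375, d[int(round(u[1])),int(round(u[0]))], -(C["extrinsics"]@np.r_[s["eef_pos"]+[0,0,z],1])[2])
    return p
sh("scene",S);p=sh("top",T)
cv2.imwrite("pics/top3.png",cv2.resize(p[80:305,120:420],(800,600),interpolation=cv2.INTER_CUBIC))
p,d=capture("wrist");cv2.imwrite("pics/wrist3.png",p)
c=calibration("wrist");print(c, proj(c,s["eef_pos"]))
u=proj(c,s["eef_pos"]); print(d[int(u[1])-6:int(u[1])+30:4,int(u[0])])
E
```

```text
scene 0.0 [226.87275772 222.51270842] [311.66068725 300.03388913] 0.9183945 0.9125754908267503
scene 0.03 [226.40918683 214.27740613] [310.4244982 278.073083 ] 0.86744213 0.8907422338796784
scene 0.06 [225.92231945 205.62824351] [309.1261852  255.00864937] 0.78315604 0.8689089769326065
scene 0.1 [225.23378347 193.39645329] [307.29008926 222.39054212] 0.7812947 0.8397979676698439
top 0.0 [279.51786045 202.77487513] [425.38096119 327.39966702] 0.62420034 0.95432082841369
top 0.03 [280.33971637 201.56482997] [427.57257698 324.17287992] 0.62192357 0.9245218852945928
top 0.06 [281.21631647 200.27418317] [429.91017725 320.73115513] 0.6164497 0.8947229421754955
top 0.1 [282.48016753 198.41337421] [433.28044674 315.76899789] 0.61680967 0.8549910180166992
{'fx': 293.7653469569239, 'fy': 293.7653469569239, 'cx': 254.45200738053953, 'cy': 195.6883709344548, 'extrinsics': array([[-9.57463371e-01,  2.88553162e-01,  9.83151167e-04,
         5.51335280e-01],
       [-2.75978169e-01, -9.14732072e-01, -2.95129272e-01,
         7.69920477e-02],
       [-8.42611647e-02, -2.82846796e-01,  9.55456826e-01,
        -1.87868431e-01],
       [ 0.00000000e+00,  0.00000000e+00,  0.00000000e+00,
         1.00000000e+00]])} [254.67157029 229.95664518]
[0.17154658 0.17304817 0.17460103 0.19748111 0.20004003 0.15071268
 0.14520822 0.14161864 0.13715653]
```

View pics/wrist3.png

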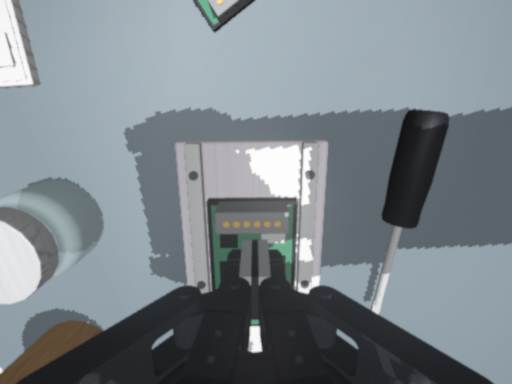

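View pics/top3.png

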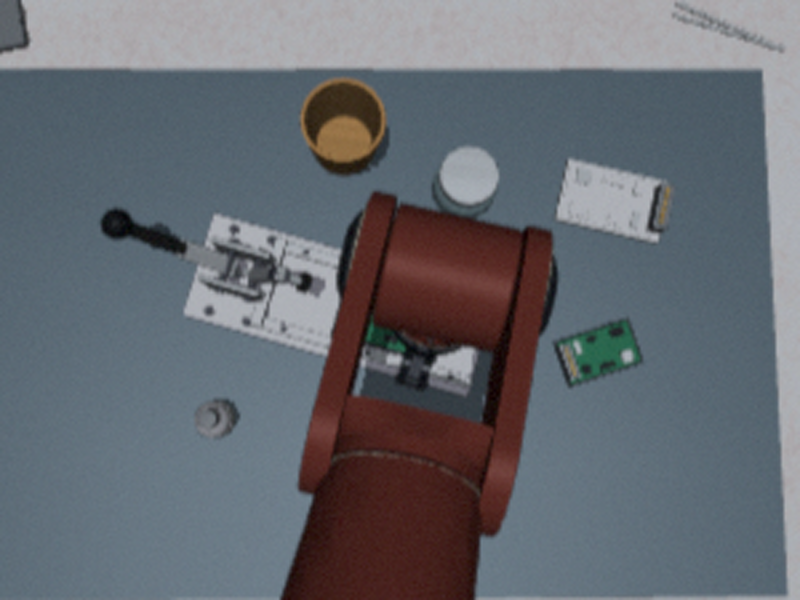

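```bash
python3 - <<'E'
from h import *
from station import *
s=sense();p,d=capture("wrist");c=calibration("wrist")
np.savez("w.npz",d=d)
R=c["extrinsics"][:3,:3];t=c["extrinsics"][:3,3]
def P(u,v):
    z=d[v,u];return inv(R.T@(np.array([(u-c["cx"])/c["fx"]*z,-(v-c["cy"])/c["fy"]*z,-z])-t))
for u,v in [(250,v) for v in range(210,290,4)]+[(262,v) for v in range(236,260,4)]+[(194,175),(310,175),(227,210),(280,150)]: print(u,v,d[v,u],P(u,v))
S=load("scene");p,d=capture("scene");c=S;R=c["extrinsics"][:3,:3];t=c["extrinsics"][:3,3]
print("scene")
for v in range(195,228,3): print(v,P(227,v),P(223,v),P(231,v))
E
```

```text
250 210 0.17341408 [   1.8 -123.9   38.5]
250 214 0.1705171 [   1.8 -122.6   41.9]
250 218 0.17235565 [   1.8 -119.8   40.9]
250 222 0.17237343 [   1.9 -117.5   41.5]
250 226 0.17300467 [   1.9 -115.    41.7]
250 230 0.17459863 [   1.9 -112.1   40.9]
250 234 0.19807388 [   2.4 -100.    20.1]
250 238 0.19905476 [  2.4 -97.   20. ]
250 242 0.15032531 [   1.6 -116.1   65.1]
250 246 0.1475056 [   1.5 -115.5   68.2]
250 250 0.14364703 [   1.5 -115.4   72.3]
250 254 0.13874036 [   1.4 -115.9   77.3]
250 258 0.13522866 [   1.3 -115.8   80.9]
250 262 0.13265455 [   1.3 -115.4   83.8]
250 266 0.130824 [   1.3 -114.6   85.9]
250 270 0.1262431 [   1.2 -115.4   90.5]
250 274 0.124196514 [   1.2 -114.8   92.8]
250 278 0.122332364 [   1.2 -114.3   94.9]
250 282 0.12364342 [   1.2 -111.9   94.3]
250 286 0.12203282 [   1.2 -111.3   96.2]
262 236 0.19721007 [ -5.7 -99.   21.3]
262 240 0.15279813 [  -4.7 -116.    62.5]
262 244 0.1466642 [  -4.5 -116.8   68.7]
262 248 0.14452106 [  -4.4 -115.8   71.2]
262 252 0.14096262 [  -4.3 -115.7   75. ]
262 256 0.13576174 [  -4.2 -116.4   80.2]
194 175 0.18419765
[... 233 characters left out ...]
8.6 -105.5  142.9] [  13.7 -112.2  128.2] [ 43.8 -99.2 158.2]
201 [   3.2 -102.9  105.1] [  14.5 -112.7  119.6] [ 47.1 -99.8 153. ]
204 [  43.6 -107.9  141.5] [  12.8 -113.   108. ] [  52.8 -100.8  150.4]
207 [  58.1 -109.8  149.1] [  23.2 -114.4  110.4] [  59.  -101.9  148.4]
210 [  60.2 -110.4  142.4] [   4.4 -113.    78.4] [  49.2 -100.9  127.6]
213 [  11.6 -105.3   74.7] [   4.4 -113.5   68.2] [ 12.5 -96.4  73.8]
216 [  11.8 -105.7   64.7] [ -10.8 -112.4   39.2] [-25.6 -91.9  16.9]
219 [ -17.6 -102.8   17.8] [  -1.4 -113.8   39.9] [-12.8 -93.8  21.5]
222 [  -8.5 -104.2   17.9] [   7.8 -115.1   40.5] [ -6.5 -94.9  18.1]
225 [   1.  -105.6   18.7] [  16.8 -116.4   41. ] [  3.9 -96.6  20.1]
```

The board has not moved. Depth from both the wrist and scene cameras puts the real fingertips at z≈62 mm, about 36 mm above the reported TCP, so the fingers passed over the block at (250,220). I'll back up and come down lower, going by the cameras this time.

>>> servo_tool(steps=[[0.01,0,0,3,0],[0.01,0,0,2,0],[0.01,0,0,0,0],[0.013,-0.001,0,0,0],[0,0,0,0,0],[0,0,0.01,0,0],[0,0,0.008,0,0],[0,0,0,0,0],[0,0,0,0,0]])

```text
t: 8.05
eef_pos: [0.5415, -0.1084, 0.0085]
eef_rot: [-3.14, -0.022, -1.95]
contact_force: [0.9, 0.6, 0.5]
grip_width: -0.0
```

```bash
cat >> h.py <<'E'
def wr(f):
    from station import capture,calibration
    p,d=capture("wrist");c=calibration("wrist");cv2.imwrite(f"pics/{f}.png",p)
    R=c["extrinsics"][:3,:3];t=c["extrinsics"][:3,3]
    for v in range(216,272,4):
        o=[]
        for u in(248,262):
            z=d[v,u];o.append(inv(R.T@(np.array([(u-c["cx"])/c["fx"]*z,-(v-c["cy"])/c["fy"]*z,-z])-t)))
        print(v,*o)
E
python3 -c "from h import *;st();wr('wrist4')"
```

```text
t 8.05 fix [  -2.7 -148.7    8.5] yawerr deg -275.3812993863391 [-3.13986932 -0.02249256] F [0.94579119 0.61762203 0.54807258] w -9.622901121820367e-06
216 [   0.7 -159.3   10.8] [  -8.1 -159.    12.2]
220 [   0.9 -157.    12. ] [  -7.9 -156.    11.5]
224 [   1.2 -154.1   11.3] [  -7.6 -153.2   11.2]
228 [   1.5 -151.6   12.1] [  -7.4 -150.4   11.2]
232 [   1.8 -148.9   12. ] [  -7.1 -147.4   10.8]
236 [   2.2 -145.3   10.3] [  -6.9 -145.1   11.8]
240 [-1.000e-01 -1.594e+02  4.580e+01] [  -7.3 -159.    46.3]
244 [-1.000e-01 -1.591e+02  4.990e+01] [  -7.2 -158.5   50. ]
248 [  -0.2 -159.    54. ] [  -7.1 -158.5   54.3]
252 [  -0.3 -158.9   57.9] [  -7.  -158.2   57.8]
256 [  -0.4 -159.1   62.3] [  -6.9 -158.4   62.1]
260 [  -0.4 -158.6   65.1] [  -6.8 -158.4   65.8]
264 [  -0.5 -158.6   68.6] [  -6.7 -157.7   68. ]
268 [  -0.6 -158.9   72.5] [  -6.6 -157.9   71.8]
```

View pics/wrist4.png

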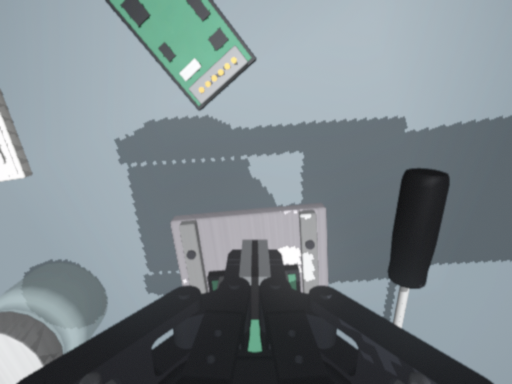

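>>> servo_tool(steps=[[0,-0.002,0.009,0,0],[0,0,0.009,0,0],[0,0,0,0,0],[0,0,0,0,0]])

```text
t: 8.6
eef_pos: [0.5431, -0.1097, -0.0095]
eef_rot: [-3.14, -0.023, -1.95]
contact_force: [0.3, 0.0, -0.6]
grip_width: 0.0003
```

```bash
python3 -c "from h import *;st();wr('wrist5')" | sed -n '1p;6,10p'
```

```text
t 8.6 fix [  -0.8 -149.5   -9.5] yawerr deg -275.4055220295592 [-3.13997291 -0.02252793] F [ 0.26543629  0.04373591 -0.63773251] w 0.00030959624836442574
232 [   2.6 -157.1   10.8] [  -5.5 -157.1   12.4]
236 [   2.8 -155.    11.7] [  -5.3 -154.2   11.5]
240 [   1.9 -160.1   27.6] [  -5.3 -158.8   26.4]
244 [   1.9 -159.5   31. ] [  -5.2 -159.4   32.1]
248 [   1.8 -159.5   35.4] [  -5.1 -159.2   36.1]
```

>>> servo_tool(steps=[[-0.008,0.001,0,0,0],[-0.006,0,0,0,0],[-0.006,0.001,0,0,0],[-0.006,0,0,0,0],[-0.006,0.001,0,-2,0],[-0.006,0,0,-3,0],[-0.006,0,0,0,0],[-0.006,0,0,0,0],[-0.006,0,0,0,0],[-0.006,0,0,0,0],[0,0,0,0,0]])

```text
t: 10.02
eef_pos: [0.5611, -0.0493, -0.0111]
eef_rot: [3.141, -0.022, -1.863]
contact_force: [0.4, -0.4, -0.1]
grip_width: 0.0002
```

```bash
python3 -c "from h import *;snap(('scene','scene6'))"
```

```text
t 10.025 fix [ -0.5 -86.5 -11.1] yawerr deg -270.3805320205356 [ 3.14096253 -0.0215493 ] F [ 0.42948991 -0.4024552  -0.08350428] w 0.00017593437641279838
```

View pics/scene6.png

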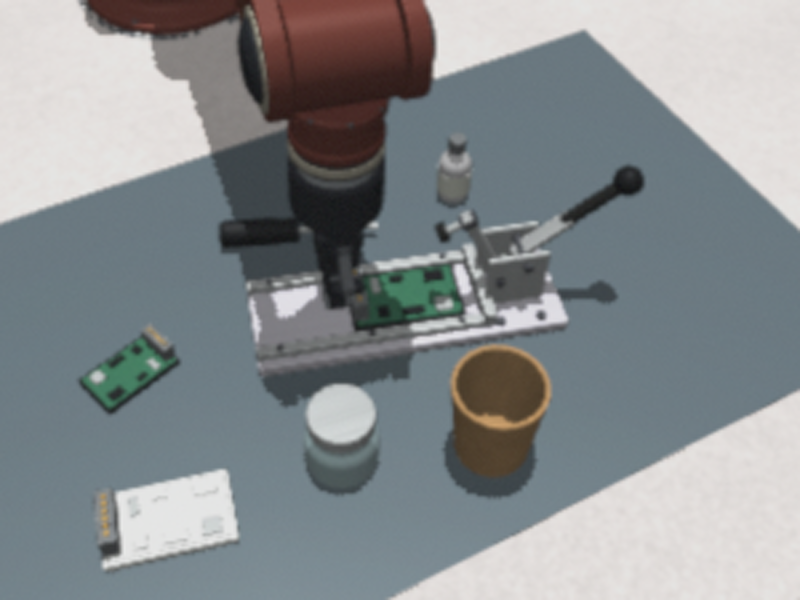

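The board is sliding now; its front edge is at about (463,270). I'll finish with small steps and watch the force.

>>> servo_tool(steps=[[-0.005,0,0,0,0],[-0.004,0,0,0,0],[-0.003,0,0,0,0],[0,0,0,0,0]])

```text
t: 10.58
eef_pos: [0.5647, -0.0383, -0.0111]
eef_rot: [3.141, -0.022, -1.863]
contact_force: [0.7, -0.1, 0.3]
grip_width: -0.0
```

>>> servo_tool(steps=[[-0.002,0,0,0,0],[0,0,0,0,0]])

```text
t: 10.82
eef_pos: [0.5653, -0.0367, -0.011]
eef_rot: [-3.142, -0.022, -1.863]
contact_force: [-0.6, -0.3, 0.3]
grip_width: -0.0002
```

>>> servo_tool(steps=[[-0.001,0,0,0,0],[0,0,0,0,0]])

```text
t: 11.08
eef_pos: [0.5657, -0.0366, -0.0109]
eef_rot: [-3.141, -0.024, -1.863]
contact_force: [-0.6, -4.2, -0.7]
grip_width: -0.0001
```

```bash
python3 -c "from h import *;snap(('scene','scene7'),('top','top7'))"
```

```text
t 11.075 fix [  0.4 -73.  -10.9] yawerr deg -270.4027266787693 [-3.14094695 -0.02362825] F [-0.59632017 -4.20493686 -0.67521776] w -0.00012672875928765448
```

View pics/scene7.png

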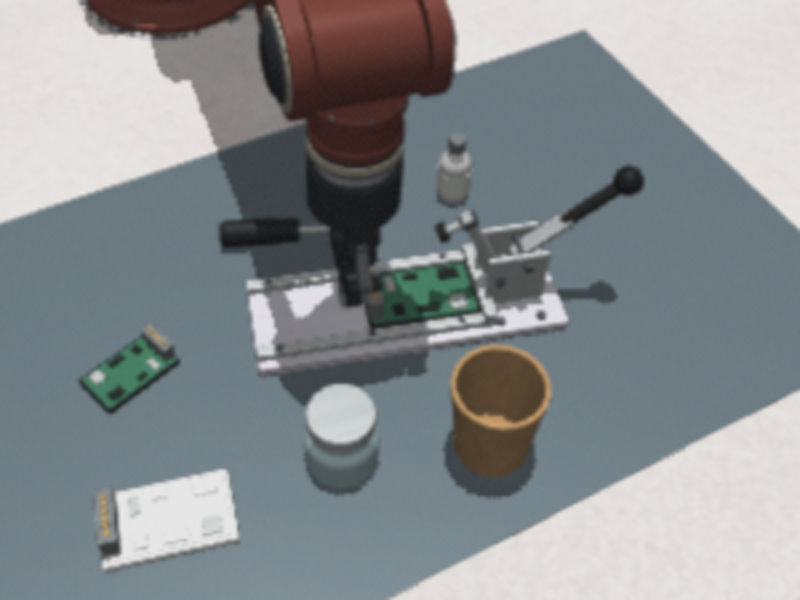

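Force has built to 4 N at the stop, and the front edge (482,285) meets the stop bar. One more millimetre to make sure, then I'll hold.

>>> servo_tool(steps=[[-0.001,0,0,0,0],[0,0,0,0,0],[0,0,0,0,0]])

```text
t: 11.55
eef_pos: [0.5661, -0.0365, -0.0107]
eef_rot: [-3.14, -0.025, -1.863]
contact_force: [-1.1, -8.4, 1.3]
grip_width: 0.0001
```

```bash
python3 -c "from h import *;st()"
```

```text
t 11.55 fix [  0.8 -72.8 -10.7] yawerr deg -270.39542062390206 [-3.14021898 -0.02511086] F [-1.11776673 -8.42557727  1.33371914] w 0.00013531935604097514
```

The board is home: force rose to 8 N with no further motion. Next I'll back off, rise and travel over the clamp to behind the knob.

>>> servo_tool(steps=[[0.02,0,0,0,0],[0,0,-0.05,0,0],[0,0,-0.05,0,0],[0,0,-0.05,0,0],[0,0,-0.05,0,0],[-0.05,0,0,0,0],[-0.05,0,0,0,0],[-0.05,0,0,0,0],[-0.05,0,0,0,0],[-0.05,0,0,0,0],[-0.05,0,0,0,0],[0,0,0,0,0]])

```text
t: 13.05
eef_pos: [0.6474, 0.2401, 0.1815]
eef_rot: [3.14, -0.022, -1.859]
contact_force: [-0.0, -0.4, 0.0]
grip_width: 0.0
```

```bash
python3 -c "from h import *;snap(('scene','scene8'),('top','top8'));wr('wrist8')"
```

```text
t 13.05 fix [  0.9 215.5 181.5] yawerr deg -270.1805287381312 [ 3.13961066 -0.02180583] F [-0.01808138 -0.43454379  0.03226949] w 3.4179680926358856e-05
216 [ 10.6 272.7   0.7] [ -7.7 273.    0.3]
220 [ 10.6 278.4   0.5] [-7.700e+00  2.786e+02  2.000e-01]
224 [ 10.7 284.1   0.3] [ -7.7 284.5  -0.4]
228 [ 10.8 289.7   0.6] [-7.700e+00  2.901e+02 -1.000e-01]
232 [ 10.9 295.5   0.3] [ -7.7 295.5   0.6]
236 [ 11.  301.2   0.6] [-7.700e+00  3.017e+02 -2.000e-01]
240 [  5.4 202.5 217.6] [ -1.9 202.2 218.3]
244 [  5.3 202.4 222.5] [ -1.8 201.9 223.5]
248 [  5.3 202.4 226.8] [ -1.7 202.1 227.4]
252 [  5.1 201.7 232.2] [ -1.6 202.3 231.2]
256 [  5.1 202.2 235.3] [ -1.4 201.9 235.9]
260 [  5.1 202.9 237.8] [ -1.4 202.9 237.8]
264 [  5.  203.  241.1] [ -1.3 202.3 242.4]
268 [  4.9 203.  244.4] [ -1.2 202.5 245.4]
```

View pics/scene8.png

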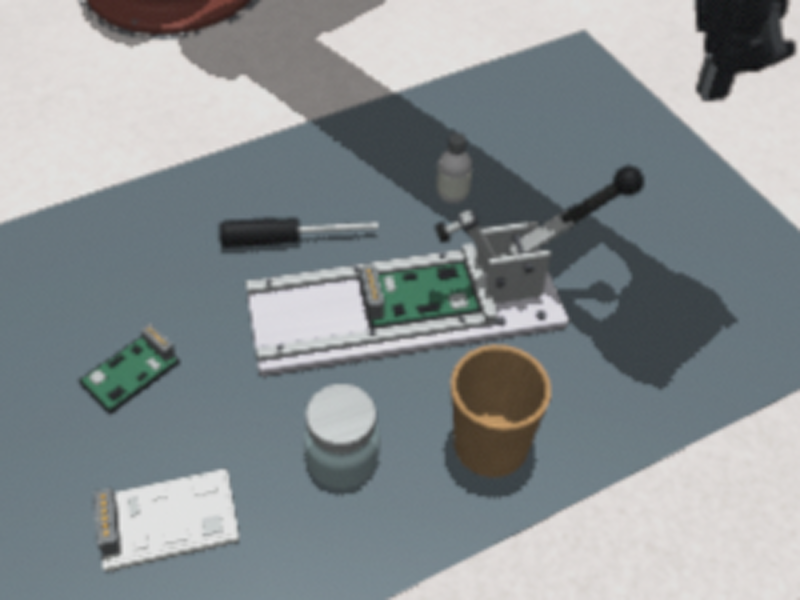

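View pics/wrist8.png

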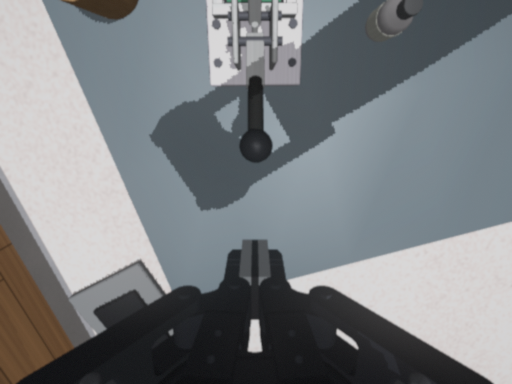

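View pics/top8.png

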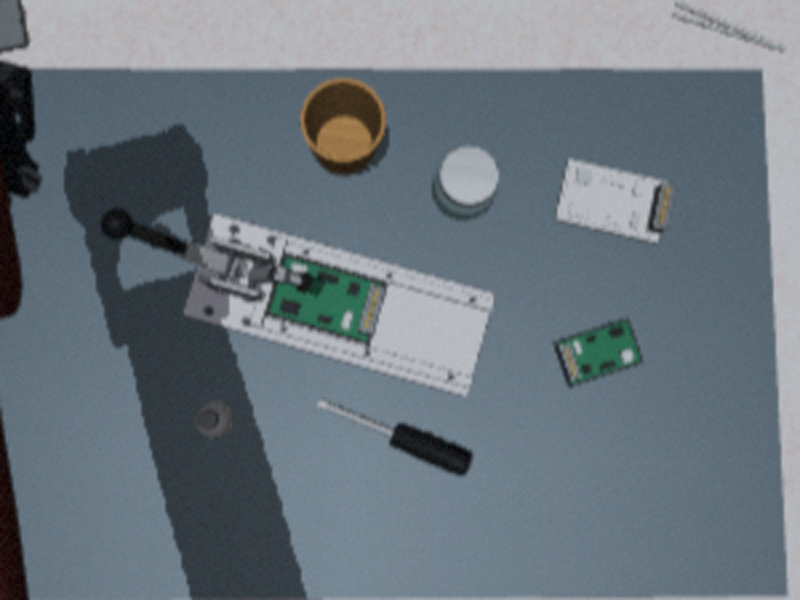

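The board sits against the stop, the bystanders are in place, and the knob at (256,146) is in line with the fingers at (257,245). Coming down behind the knob.

>>> servo_tool(steps=[[0,0,0.05,0,0],[0,0,0.05,0,0],[0,0,0,0,0],[0,0,0,0,0]])

```text
t: 13.7
eef_pos: [0.6483, 0.2347, 0.0848]
eef_rot: [-3.139, -0.021, -1.864]
contact_force: [0.8, 0.2, 0.3]
grip_width: -0.0
```

```bash
python3 - <<'E'
from h import *
st();wr('wrist9')
T=load("top");z=lambda x,y:(120+x*.375,80+y*.375)
print("tail top rear",inv(onz(T,*z(384,289),.042)),inv(onz(T,*z(372,341),.042)))
from station import *
p,d=capture("wrist");c=calibration("wrist")
E
```

```text
t 13.7 fix [  3.3 210.6  84.8] yawerr deg -270.46748388891785 [-3.13935937 -0.02112869] F [0.84535005 0.22669382 0.30201584] w -8.67150435890194e-06
216 [ 10.6 234.8   1.1] [-2.700e+00  2.353e+02  2.000e-01]
220 [ 10.7 238.3   2.6] [ -2.6 238.8   1.6]
224 [ 10.7 242.7   1.8] [ -2.6 242.8   1.9]
228 [ 10.8 246.9   1.8] [ -2.6 247.1   1.6]
232 [ 10.9 251.1   1.7] [ -2.6 251.3   1.5]
236 [ 10.9 255.4   1.6] [ -2.7 256.    0.5]
240 [  7.2 201.  122.4] [-1.000e-01  2.003e+02  1.240e+02]
244 [  7.1 201.  127.1] [  0.  201.3 126.5]
248 [  7.  201.6 130.2] [1.000e-01 2.010e+02 1.315e+02]
252 [  6.9 200.7 136. ] [2.000e-01 2.016e+02 1.345e+02]
256 [  6.8 201.1 139.2] [  0.3 201.3 139. ]
260 [  6.7 201.4 142.4] [  0.3 201.5 142.2]
264 [  6.7 201.3 146. ] [  0.4 201.4 145.9]
268 [  6.6 201.8 148.5] [  0.5 201.5 149.1]
tail top rear [ 20.5 -59.4  42. ] [-27.8 -62.1  42. ]
```

View pics/wrist9.png

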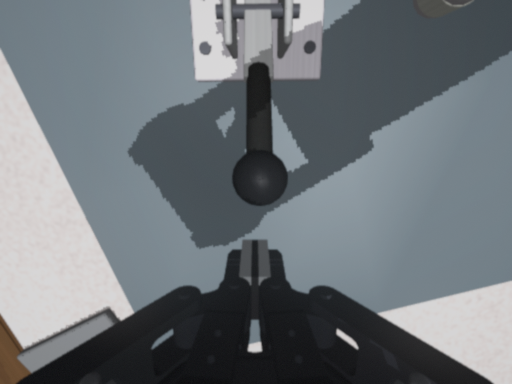

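>>> servo_tool(steps=[[0,0.003,0.008,0,0],[0.012,0,0,0,0],[0.006,0,0,0,0],[0.006,0,0,0,0],[0.006,0,-0.004,0,0],[0.006,0,-0.005,0,0],[0,0,0,0,0]])

```text
t: 14.68
eef_pos: [0.6355, 0.2048, 0.0876]
eef_rot: [-3.139, -0.015, -1.863]
contact_force: [0.5, 9.8, 4.6]
grip_width: -0.0
```

```bash
python3 -c "from h import *;st();wr('wrist10')" | sed -n '1p;7,9p'
```

```text
t 14.675 fix [ -0.6 178.2  87.6] yawerr deg -270.3941441192676 [-3.13852085 -0.01463544] F [0.50756989 9.8123918  4.63698257] w -2.2426403839490208e-05
236 [  1.9 153.  150.5] [ -4.  153.8 148.8]
240 [  2.  154.8 150.4] [ -3.9 154.8 150.5]
244 [  1.9 155.8 152.2] [ -3.9 156.4 151.1]
```

View pics/wrist10.png

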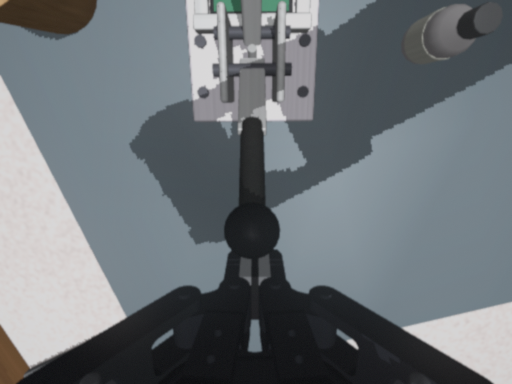

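>>> servo_tool(steps=[[0.006,0,-0.005,0,0],[0.006,0,-0.004,0,0],[0.006,0,-0.004,0,0],[0.006,0,-0.003,0,0],[0.006,0,-0.003,0,0],[0.006,0,-0.002,0,0],[0,0,0,0,0]])

```text
t: 15.6
eef_pos: [0.6246, 0.1679, 0.1076]
eef_rot: [-3.139, -0.021, -1.864]
contact_force: [2.1, 2.0, 2.2]
grip_width: -0.0001
```

```bash
python3 -c "from h import *;snap(('scene','scene11'));wr('wrist11')" | sed -n '1p;7,9p'
```

```text
t 15.6 fix [ -0.6 139.8 107.6] yawerr deg -270.4237211202312 [-3.13910036 -0.02066776] F [2.0678109  2.00605882 2.21699481] w -5.6889334901580464e-05
236 [  1.3 112.2 175. ] [ -4.3 113.2 173. ]
240 [  1.4 114.2 174.5] [ -4.3 114.2 174.5]
244 [ -1.6  62.  282.5] [ -4.3 116.3 173.9]
```

View pics/scene11.png

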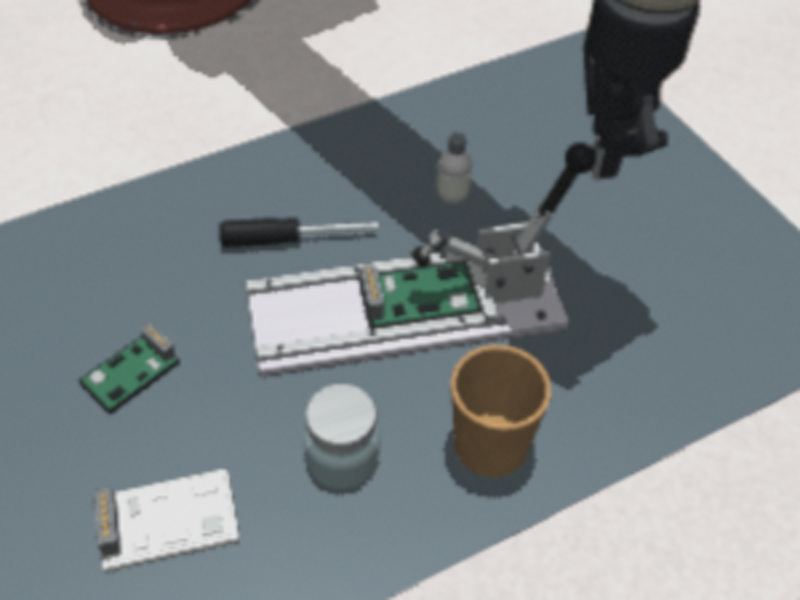

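View pics/wrist11.png

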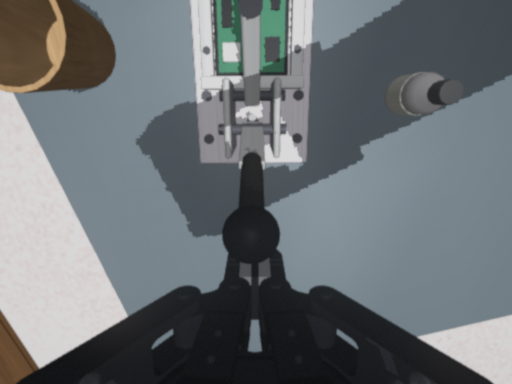

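The handle is swinging up and the foot is coming down, with the knob now at (580,157). I'll carry on past the dead point.

>>> servo_tool(steps=[[0.006,0,-0.002,0,0],[0.006,0,-0.002,0,0],[0.006,0,-0.001,0,0],[0.006,0,-0.001,0,0],[0.006,0,0,0,0],[0.006,0,0,0,0],[0.006,0,0,0,0],[0.006,0,0,0,0],[0.006,0,0,0,0],[0,0,0,0,0],[0,0,0,0,0]])

```text
t: 17.08
eef_pos: [0.6081, 0.1161, 0.1134]
eef_rot: [-3.142, -0.023, -1.863]
contact_force: [-0.2, 0.1, 0.2]
grip_width: -0.0001
```

```bash
python3 -c "from h import *;snap(('scene','scene12'));wr('wrist12')" | sed -n '1p'
```

```text
t 17.075 fix [ -1.9  85.5 113.4] yawerr deg -270.40161613374636 [-3.14155811 -0.02253122] F [-0.19952494  0.13330344  0.23263519] w -0.0001326638601167199
```

View pics/scene12.png

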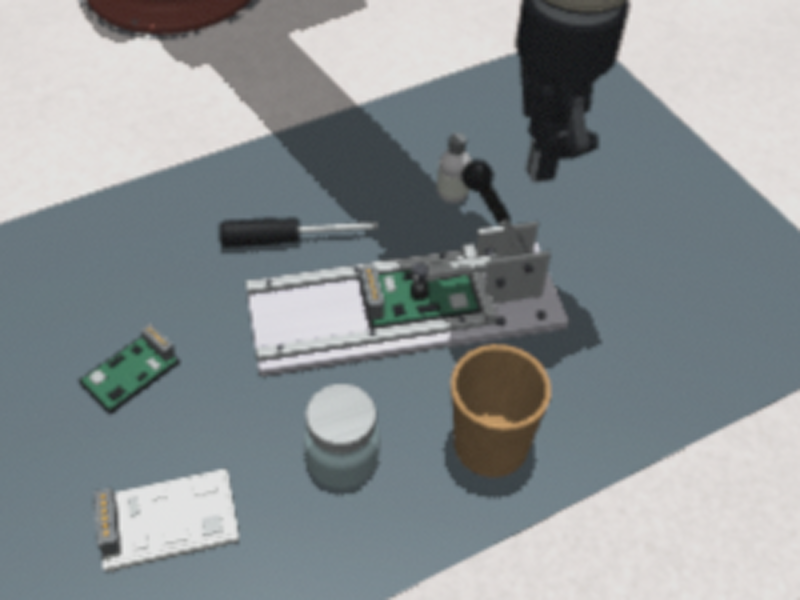

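It has snapped over: the knob is at (478,175) leaning towards the board, and the foot is on the board at (420,288). I'll withdraw and verify.

>>> servo_tool(steps=[[-0.03,0,0,0,0],[-0.03,0,-0.03,0,0],[-0.03,0,-0.05,0,0],[-0.05,0,-0.02,0,0],[-0.05,0,0,0,0],[0,0,0,0,0],[0,0,0,0,0]])

```text
t: 18.05
eef_pos: [0.6632, 0.3, 0.2084]
eef_rot: [3.141, -0.024, -1.863]
contact_force: [-0.8, -0.4, 0.7]
grip_width: -0.0001
```

```bash
python3 - <<'E'
from h import *
snap(('scene','scene13'),('top','top13'))
T=load("top");S=load("scene")
c,s=np.cos(PF[2]),np.sin(PF[2])
for a in(1.35,1.28,1.15):
    b=.9-a;y=.08+.11*np.sin(b);z=.06+.11*np.cos(b)
    P=[PF[0]-s*y,PF[1]+c*y,z]
    print(a,"scene zoom",(proj(S,P)-110)/.375,"top zoom",(proj(T,P)-[120,80])/.375)
E
```

```text
t 18.05 fix [ -0.8 277.5 208.4] yawerr deg -270.3765968630179 [ 3.14093844 -0.02368114] F [-0.84198967 -0.44371709  0.70160159] w -6.62016244153976e-05
1.35 scene zoom [476.15961477 171.4313443 ] top zoom [269.41208507 262.1025109 ]
1.28 scene zoom [485.00181292 167.51646468] top zoom [260.51630657 259.01559279]
1.15 scene zoom [501.93911552 161.34565453] top zoom [243.39562239 253.3299581 ]
```

View pics/scene13.png

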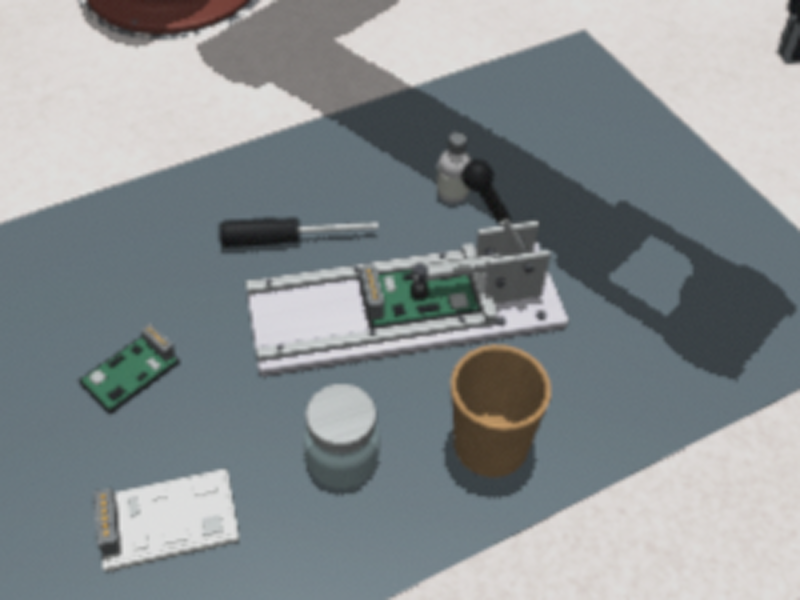

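View pics/top13.png

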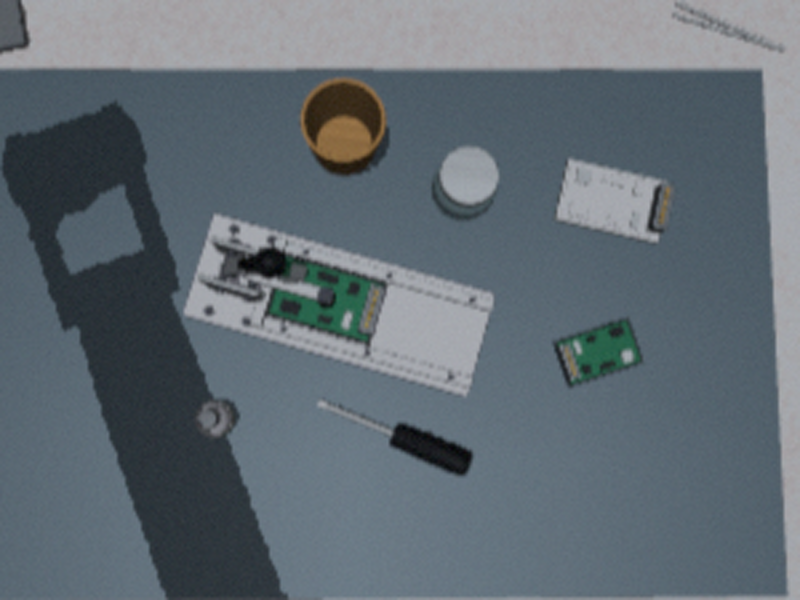

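```bash
python3 -c "from station import *;print(close_job())"
```

```text
the job is handed in; nothing more can be done
None
```

The board is pushed home against the end stop, the clamp is locked with its foot on the board, and the job was handed in at about 18 s of the 48 s allowed.

**What I did**
- I turned the closed gripper across the fixture and pushed the green board by its connector block. Force on the tool rose to about 8 N with no further movement.
- I then pushed the knob over from behind until the handle snapped into lock, and withdrew the arm.

**Last checks**
- **Handle:** the knob matches the predicted position for 1.35 rad, exactly in the top picture and within a few zoomed pixels in the scene picture.
- **Board:** before clamping, the rear face of its block measured fixture y of about -59 to -62 mm, where -60 is home. After clamping, the pictures show it unmoved.
- **Foot:** it shows resting on the board. I had no way to measure its pressing force.
- **Bystanders:** the cup, bottle, jar and screwdriver look unchanged from the first pictures.
- **Arm:** it ended well clear of everything.

**What went wrong or disagreed**
- **Fingertip height:** the real fingertips sit about 36 mm above the reported TCP. My first push therefore passed over the block without moving the board. I measured the offset with the wrist and scene depth images and allowed for it from then on.
- **Wrist limit:** joint 6 reached its range limit during the 90° turn. The arm stopped there with the tool tilted about 1.3° for the rest of the job, and I saw no effect on either push.

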